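Seat the trimming arbor in its taper stand and tap it home

ROBOT

A 6-joint arm with a two-finger parallel gripper is mounted at the origin on the work surface. World frame = base frame: x ahead of the robot, y to its left, z up, the work surface at z = 0. Lengths are in m, angles in rad, forces in N, time in s.
With the tool pointing down it reaches from about 0.325 to 0.85 m from the base axis. Payload 15.5 kg.
Tool frame: the origin (TCP) lies midway between the tips of the shut fingers; the grasp point (between the pads) lies 19 mm behind it; y points along the fingers, x is the direction in which the jaws open and shut, and the axes are right-handed (so a half turn about y gives the same grasp; the last joint's range is limited). The gripper opens to 91 mm and grips with 3 to 60 N. Pads are 32 mm wide; open, the fingers measure 118 mm over their backs; the gripper's body (76 mm by 178 mm) begins 60 mm behind the grasp point.
Start: joints at [1.046, 0.494, 1.345, -0, 1.302, -0.096], TCP at [0.26, 0.568, 0.214] pointing down, gripper open.
Joint ranges: [-2.91, 2.91], [-0.82, 2.16], [0.22, 2.67], [-1.22, 4.37], [0.12, 2.79], [-3.08, 3.08]. Speed limits (rad/s): [1.89, 1.89, 2.57, 3.01, 3.01, 3.01].

INTERFACE

Orientations are given as [roll, pitch, yaw] about the fixed x, y, z axes, in that order (R = Rz(yaw) Ry(pitch) Rx(roll)).
In Python, from station import telemetry, viewer, job gives the robot as it stands.
- The arm moves only by the tool carry_out, never from a script. Its arguments are lists of equal length, an entry for each row: "offset": the shift along the world's x, y, z in mm, a list of three; "rotation": the turn, a rotation vector about the world's x, y, z in degrees, a list of three; "gripper": the opening, from 0 (shut) to 1 (fully open). In form: {"offset": [[dx, dy, dz], ...], "rotation": [[ax, ay, az], ...], "gripper": [gripper, ...]}. A call has 1 to 20 rows; each row is the pose to reach, as a shift and turn from the pose commanded when the call began; what a row does not reach only later rows make up. A row lasts 1/8 s, in which the tool goes at most 62.5 mm and 10.7 degrees, less where a joint would pass 70% of its speed; a pose out of reach is approached as far as the arm can. A call with a gripper value outside its range is refused whole. The fingers move at their own pace and stop on an object; the grip force is fixed at half the most. Time passes only in rows, so rows that repeat a pose let the fingers close. It gives the time, the measured TCP pose, the force and the opening at its end, in the units of the state.
- telemetry.state(): the state, without advancing time (a new reading comes with each control period).
- viewer.get_image(name): name is "scene" or "top" or "wrist"; returns a dict with "color" (480x640x3 uint8, red, green, blue), "z_map" (480x640 float32, m along the optical axis (not along the pixel's ray), 0 where there is no reading), "intrinsics" (3x3 intrinsics, pixels), "rvec" (rotation vector, rad) and "tvec" (3), from world to camera coordinates, as OpenCV has them. Camera axes: x right, y down, z forward; pixel columns grow to the right and rows downward; lengths in m; the calibration is good to about 2 mm. A picture is of the moment at which its call begins.
- job.finish_job(): hands the job in, once; it reports no verdict.
The state is a dict: "time": time; "joints": joint angles; "dq": joint speeds; "tau": joint torques, N m; "tool_pos": TCP position; "tool_rot": TCP orientation; "ft_force": force on the tool from outside, world axes, zero at the start; "torque": the same for the moment, N m; "width": opening from 0.0 (shut) to 1.0 (fully open).
Only numpy, scipy, OpenCV 4.12 (cv2) and the standard library are available. Lean on these libraries where they do the work, as an engineer would, in place of code of your own. Each camera call takes 0.05 s, during which the arm holds its last target.

TASK

Take the blue-banded taper arbor out of the white rack and set its shank lightly into the bore of the blue taper stand, letting go while it is still standing proud. Then drive it home with the orange-faced tapper alone, in at least three separate light taps on its top with the tapper lifted about 15 mm clear between them, until it is fully home and the last tap meets a solid stop; never hit or press hard. Finally stand the tapper upright on its round black pad again, and leave everything else on the bench alone.

Things in the scene. Friction and masses are not known exactly. Their poses are not given: they have to be found in the camera images.
- arbor_grip (a point): Centre of the grip of the blue-banded arbor, the one to seat: an upright steel part 102 mm tall, 0.3 kg. Its plain round grip is 26 mm in diameter and 46 mm high, with a flat top 22 mm above this point; under the grip is a collar of 38 mm diameter, from 24 to 30 mm below this point, then the 50 mm shank. z is the arbor's axis, up.
- arbor_collar (a point): Point on the arbor's axis at the underside of its collar, 50 mm above the shank's tip. Below it the shank is 2 mm straight, then 30 mm of taper from 23 down to 17 mm diameter, then an 18 mm tang of 12 mm diameter whose last 9 mm is coned to 6.4 mm.
- arbor_top (a point): Centre of the arbor's flat top face (26 mm diameter), which is tapped; 52 mm above the collar's underside.
- socket_mouth (a point): Centre of the mouth of the upright taper bore (23 mm diameter at the mouth), 70 mm above the bench, on top of the taper stand, a fixed blue eight-sided column about 55 mm across on a grey base 92 x 92 x 18 mm. z up. Lowered lightly, the arbor comes to rest with its collar about 9 to 11 mm above the mouth, where spring pads in the bore catch the tang.
- stand: The fixed taper stand; origin under its centre, straight below the mouth. From where it rests, driving the arbor down takes about 8 to 15 N; it stays where it is left, gripped by the pads. Home is where the tapers meet and stop it dead, the collar about 2.5 mm above the mouth. A tap of 17 to 25 N drives it to that stop and feels it; over 36 N damages the bore.
- rack: Fixed white block 75 (x) x 175 (y) x 60 mm high, origin under its centre. Two through holes of 26.5 mm diameter at y = -50 and +50 mm hold the two arbors, upright, their collars resting on its top; which arbor is in which hole changes.
- spare_grip (a point): Centre of the grip of the yellow-banded arbor, of the same shape, in the other hole of the rack. To be left alone.
- tapper_grip (a point): Centre of the tapper's round wooden handle (24 mm diameter, 82 mm long), 68 mm above its face. The tapper stands upright, 106 mm tall, 0.14 to 0.28 kg, with an orange cushioned head of 36 mm diameter at the bottom, below a 10 mm metal collar; the handle begins 24 mm above the face. z is its axis, up.
- tapper_face (a point): Centre of the tapper's flat underside, the face to tap with; 68 mm below tapper_grip. The orange head is a stiff rubber cushion that gives about 1 mm for 12 N.
- pad_centre (a point): Centre of the top of the fixed round black pad (90 mm diameter, 4 mm thick) on which the tapper stands.
- oil: Small amber bottle with a black cap, 30 mm diameter, 62 mm tall, origin under its centre. To be left alone.
- slidebox: Green slide box 84 x 34 x 30 mm, origin under its centre. To be left alone.
- dish: Closed flat glass dish with a red disc on it, 56 mm diameter, 17 mm high, origin under its centre. To be left alone.

How it is judged:
On the way, in this order (a step that is already met when the one before it is completed fails the run):
1. the arbor stands in the bore, let go and still proud (collar 5 to 13 mm above the mouth) (z of arbor_collar in the frame of socket_mouth between 0.005 and 0.013 m and horizontal distance between arbor_collar and socket_mouth below 0.005 m and angle between arbor_collar's own z axis and vertical below 0.12 rad and contact force between the fingers and arbor below 0.05 N), for 0.2 s.
2. a first tap with the tapper (over 4 N) (contact force between tapper and arbor above 4 N).
3. the tapper is lifted clear of the arbor between taps (its face over 64 mm above the mouth) (contact force between tapper and arbor below 0.05 N and z of tapper_face in the frame of socket_mouth above 0.064 m), for 0.05 s.
4. a second tap with the tapper (over 4 N) (contact force between tapper and arbor above 4 N).
5. the tapper is lifted clear of the arbor between taps (its face over 64 mm above the mouth) (all of step 3), for 0.05 s.
6. a later tap meets the solid stop: over 16 N with the arbor home (contact force between tapper and arbor above 16 N and z of arbor_collar in the frame of socket_mouth below 0.0042 m).
At the end, for the whole second after the job is handed in: The arbor is home in the stand: collar no more than 4.2 mm above the mouth, on its axis within 3 mm and upright within 3 degrees, at rest; the tapper stands upright at rest on its pad (its axis within 40 mm of the pad's centre) (z of arbor_collar in the frame of socket_mouth between -0.002 and 0.0042 m and horizontal distance between arbor_collar and socket_mouth below 0.003 m and angle between arbor_collar's own z axis and vertical below 0.05 rad and linear speed of each of arbor, tapper below 0.01 m/s and angle between tapper_grip's own z axis and vertical below 0.1 rad and horizontal distance between tapper_face and pad_centre below 0.04 m and z of tapper_face in the frame of pad_centre below 0.004 m); the robot touches nothing.
It fails at once if the arbor is hit or pressed with the tapper by more than 36 N (contact force between tapper and arbor above 36 N).
It fails at once if the arbor is driven home with the gripper (gripped or pushed by the robot with its collar less than 4.5 mm above the mouth) (z of arbor_collar in the frame of socket_mouth below 0.0045 m and horizontal distance between arbor_collar and socket_mouth below 0.01 m and contact force between any of the fingers, the arm and arbor above 1 N).
It fails at once if the spare arbor, bottle, slide box or dish is shifted more than 20 mm (distance of any of spare_grip, oil, slidebox, dish from where it was at the start of the episode above 0.02 m).
It also fails if it takes over 72 s, if anything falls off the work surface, if the arm or the gripper's body presses on something with over 40 N, if the wrist force passes 120 N, or if a joint passes its speed limit or range.

## Working session

There is one attempt and no reset: what is moved stays moved. The work goes in short steps, Python scripts to look and compute and a tool call to move; the robot and the scene stay as the last step left them, time stands still between calls to the robot, and variables do not carry over. Pictures are saved under pics/ and viewed, and the job is handed in when it is done.

Besides the shell and the picture viewer there is one more tool, called as name(argument=value, ...) on one line, values as JSON. carry_out: Moves the arm, as the interface text tells. Its arguments: {"type":"object","properties":{"offset":{"type":"array","items":{"type":"array","items":{"type":"number"}}},"rotation":{"type":"array","items":{"type":"array","items":{"type":"number"}}},"gripper":{"type":"array","items":{"type":"number"}}},"required":["offset","rotation","gripper"]}

```bash
mkdir -p pics; ls; cat > h.py <<'E'
import numpy as np, cv2
from station import telemetry, viewer, job
def grab(n,tag):
    d=viewer.get_image(n); np.savez(f'pics/{tag}.npz',**{k:np.asarray(v) for k,v in d.items()})
    cv2.imwrite(f'pics/{tag}.png',cv2.cvtColor(d['color'],cv2.COLOR_RGB2BGR)); return d
def load(tag): return np.load(f'pics/{tag}.npz')
def world(d,u,v,z=None):
    K=d['intrinsics'];R=cv2.Rodrigues(np.array(d['rvec'],float))[0];t=np.array(d['tvec'],float).ravel()
    r=np.linalg.inv(K)@np.array([u,v,1.]);C=-R.T@t;w=R.T@r
    if z is None: s=d['z_map'][int(round(v)),int(round(u))]
    else: s=(z-C[2])/w[2]
    return C+s*w
E
python3 - <<'E'
from h import *
s=telemetry.state();print({k:np.round(v,3) for k,v in s.items()})
grab('top','top0');grab('scene','scene0')
E
```

```text
pics
{'time': np.float64(0.0), 'joints': array([ 1.046,  0.494,  1.346, -0.   ,  1.303, -0.096]), 'dq': array([ 0.001,  0.   ,  0.001, -0.   , -0.001, -0.001]), 'tau': array([-2.0000e-03, -8.7880e+01, -3.8184e+01,  7.1000e-02,  5.4000e-02,
       -0.0000e+00]), 'tool_pos': array([0.26 , 0.568, 0.213]), 'tool_rot': array([-1.571e+00,  1.000e-03,  1.142e+00]), 'ft_force': array([-0.917,  0.858,  0.294]), 'torque': array([0.014, 0.01 , 0.01 ]), 'width': np.float64(1.001)}
```

View pics/top0.png

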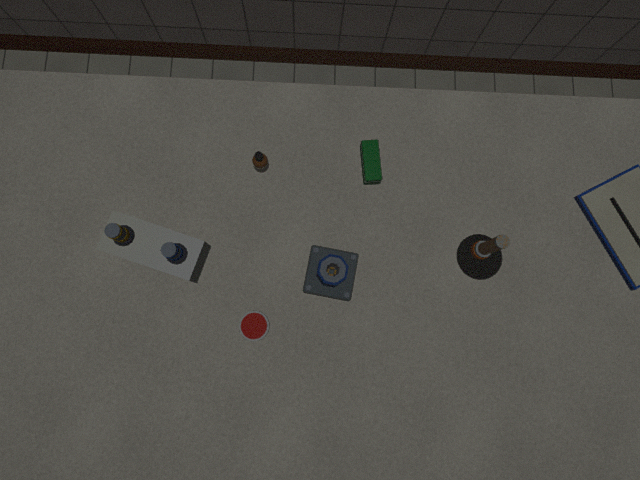

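View pics/scene0.png

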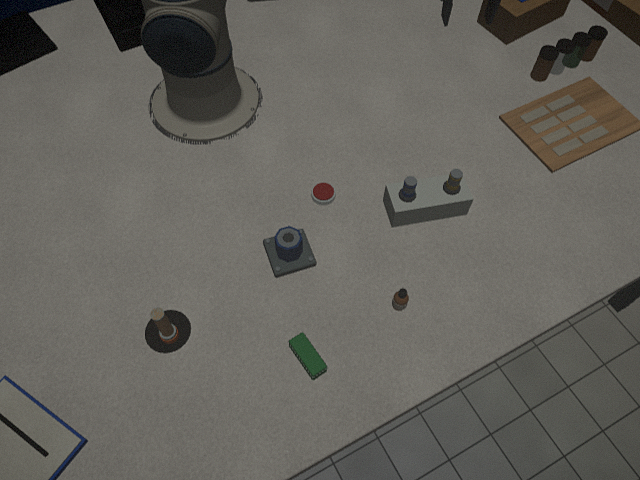

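```bash
python3 - <<'E'
from h import *
d=load('top0');c=cv2.cvtColor(d['color'],cv2.COLOR_RGB2BGR)
def crop(x,y,w,h,f): 
    return cv2.resize(np.clip(c[y:y+h,x:x+w].astype(float)*1.8,0,255).astype(np.uint8),None,fx=f,fy=f,interpolation=cv2.INTER_CUBIC)
cv2.imwrite('pics/c1.png',crop(95,205,130,85,6))
cv2.imwrite('pics/c2.png',np.hstack([crop(295,235,70,70,5.5),crop(450,225,70,70,5.5)]))
for n,(u,v) in dict(blue=(170,249),yel=(113,230),mouth=(332,270),rim=(332,258),tapper=(502,241),pad=(470,268),dish=(254,325),oil=(259,156),box=(371,160),racktop=(140,245),bench=(400,350)).items(): print(n,np.round(world(d,u,v),4))
print(cv2.Rodrigues(d['rvec'])[0].round(3), world(d,320,240,0).round(3), (-cv2.Rodrigues(d['rvec'])[0].T@d['tvec'].ravel()).round(3))
E
```

```text
blue [0.5266 0.2589 0.1135]
yel [0.5554 0.3559 0.112 ]
mouth [ 0.5112 -0.017   0.0161]
rim [ 0.5267 -0.0132  0.0703]
tapper [ 0.561  -0.3029  0.1089]
pad [ 0.5255 -0.2854  0.0035]
dish [0.4052 0.1236 0.0181]
oil [0.7138 0.1265 0.0615]
box [ 0.7273 -0.087   0.0284]
racktop [0.5395 0.3281 0.0606]
bench [ 0.3668 -0.1492  0.0007]
[[ 0.03  -0.999  0.036]
 [-0.985 -0.035 -0.172]
 [ 0.173 -0.03  -0.985]] [0.571 0.007 0.   ] [0.42  0.034 0.856]
```

```bash
sleep 1
```

```text
(no output)
```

View pics/c1.png

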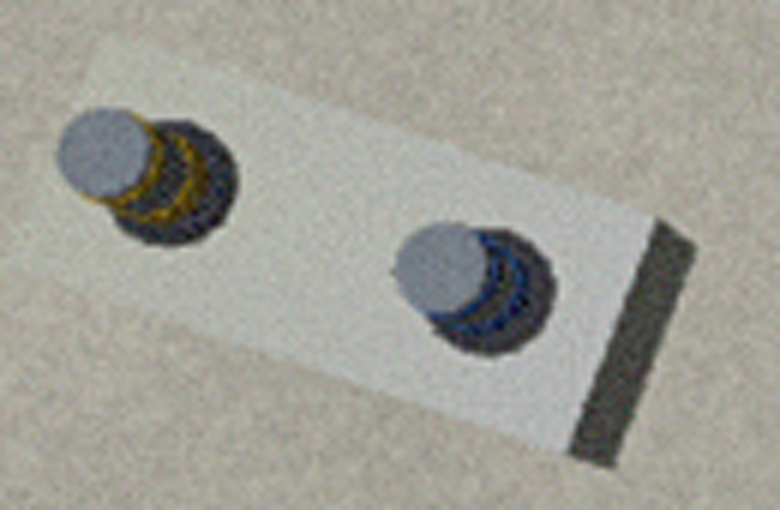

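View pics/c2.png

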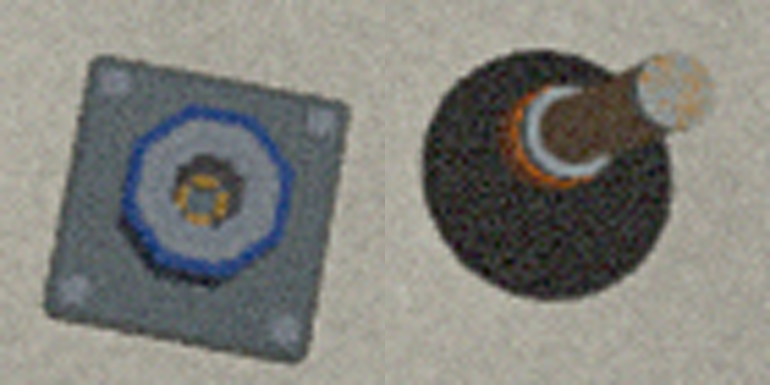

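```bash
python3 - <<'E'
from h import *
d=load('top0')
for n,u,v,z in [('blue',168.4,249.3,.112),('yel',111.8,230.1,.112),('bluecollar',95+490/6-.4,205+292/6-.4,.066),('mouth',332.4,269.4,.07),('tapper',502.5,241.1,.11),('pad',479.1,256.2,.004),('tcollar', 450+(575-385)/5.5-.4,225+137/5.5-.4,.028)]:
    print(n,np.round(world(d,u,v,z),4))
# depth-based checks
P=np.array([[world(d,u,v) for u in range(0,640)] for v in range(100,400)])
def circ(c,r,z0,z1):
    m=(np.hypot(P[...,0]-c[0],P[...,1]-c[1])<r)&(P[...,2]>z0)&(P[...,2]<z1)
    q=P[m]; (x,y),rr=cv2.minEnclosingCircle(q[:,:2].astype(np.float32)); print(m.sum(),q.mean(0).round(4),np.round([x,y,rr],4))
circ((.527,.262),.03,.108,.118);circ((.512,-.014),.04,.066,.075);circ((.561,-.303),.03,.104,.116)
E
```

```text
blue [0.5262 0.2619 0.112 ]
yel [0.5552 0.3579 0.112 ]
bluecollar [0.5262 0.2617 0.066 ]
mouth [ 0.5064 -0.0144  0.07  ]
tapper [ 0.5606 -0.3033  0.11  ]
pad [ 0.5491 -0.3038  0.004 ]
tcollar [ 0.5586 -0.3044  0.028 ]
196 [0.5263 0.2619 0.112 ] [0.5266 0.262  0.0134]
622 [ 0.5066 -0.0145  0.0698] [ 0.5066 -0.0146  0.0283]
176 [ 0.5605 -0.303   0.1089] [ 0.5606 -0.3036  0.013 ]
```

carry_out(offset=[[266,-306,-10],[266,-306,-10],[266,-306,-10],[266,-306,-10],[266,-306,-10],[266,-306,-10],[266,-306,-10],[266,-306,-10],[266,-306,-10],[266,-306,-10],[266,-306,-10]], rotation=[[0,0,0],[0,0,0],[0,0,0],[0,0,0],[0,0,0],[0,0,0],[0,0,0],[0,0,0],[0,0,0],[0,0,0],[0,0,0]], gripper=[1,1,1,1,1,1,1,1,1,1,1])

```text
time: 1.48
tool_pos: [0.5253, 0.2631, 0.204]
tool_rot: [-1.571, -0.0, 1.143]
ft_force: [-0.7, -0.1, -0.4]
width: 0.998
```

```bash
python3 - <<'E'
from h import *
d=grab('wrist','w1');s=telemetry.state();print({k:np.round(s[k],4) for k in('time','tool_pos','tool_rot','ft_force','joints')})
E
```

```text
{'time': np.float64(1.525), 'tool_pos': array([0.5254, 0.263 , 0.204 ]), 'tool_rot': array([-1.5708, -0.    ,  1.1431]), 'ft_force': array([ 0.1523, -0.4751, -0.3821]), 'joints': array([ 0.3625,  0.4506,  1.4536,  0.    ,  1.2374, -0.7806])}
```

View pics/w1.png

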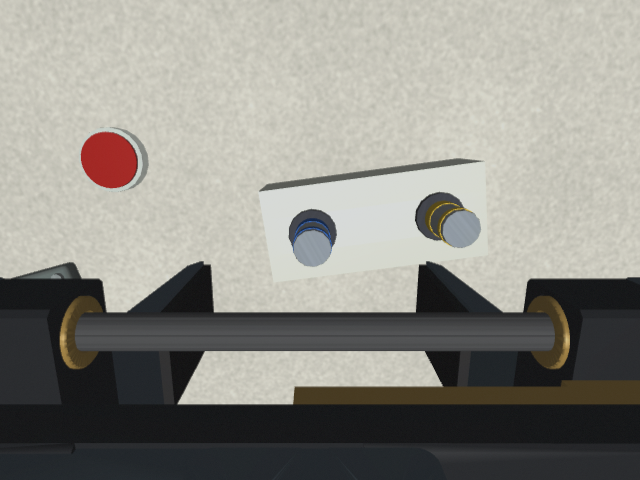

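```bash
python3 - <<'E'
from h import *
d=load('w1')
print(world(d,312,249,.112).round(4),world(d,312,249).round(4),world(d,461,228,.112).round(4))
E
```

```text
[0.5267 0.2604 0.112 ] [0.5269 0.2603 0.1111] [0.5545 0.3561 0.112 ]
```

carry_out(offset=[[0,-1,-50],[0,-1,-90],[0,-1,-115],[0,-1,-128],[0,-1,-131],[0,-1,-131],[0,-1,-131],[0,-1,-131],[0,-1,-131],[0,-1,-131],[0,-1,-131],[0,-1,-131],[0,-1,-131],[0,-1,-131]], rotation=[[0,0,0],[0,0,0],[0,0,0],[0,0,0],[0,0,0],[0,0,0],[0,0,0],[0,0,0],[0,0,0],[0,0,0],[0,0,0],[0,0,0],[0,0,0],[0,0,0]], gripper=[1,1,1,1,1,1,0.1,0.1,0.1,0.1,0.1,0.1,0.1,0.1])

```text
time: 3.28
tool_pos: [0.5258, 0.2614, 0.0729]
tool_rot: [-1.571, 0.0, 1.142]
ft_force: [-0.0, -0.7, 1.0]
width: 0.278
```

```bash
python3 - <<'E'
from h import *
s=telemetry.state();print({k:np.round(s[k],4) for k in('time','tool_pos','tool_rot','ft_force','torque','width')})
E
```

```text
{'time': np.float64(3.275), 'tool_pos': array([0.5258, 0.2614, 0.0729]), 'tool_rot': array([-1.5707e+00,  1.0000e-04,  1.1420e+00]), 'ft_force': array([-0.042 , -0.6595,  1.0295]), 'torque': array([0.0125, 0.0313, 0.0134]), 'width': np.float64(0.2776)}
```

carry_out(offset=[[0,0,15],[0,0,45],[0,0,80],[0,0,85],[-4,-50,85],[-8,-110,85],[-12,-170,85],[-16,-225,85],[-19,-260,85],[-19.5,-273,85],[-19.5,-275.5,85],[-19.5,-275.5,85],[-19.5,-275.5,85],[-19.5,-275.5,85]], rotation=[[0,0,0],[0,0,0],[0,0,0],[0,0,0],[0,0,0],[0,0,0],[0,0,0],[0,0,0],[0,0,0],[0,0,0],[0,0,0],[0,0,0],[0,0,0],[0,0,0]], gripper=[0.1,0.1,0.1,0.1,0.1,0.1,0.1,0.1,0.1,0.1,0.1,0.1,0.1,0.1])

```text
time: 5.03
tool_pos: [0.5064, -0.0134, 0.1579]
tool_rot: [-1.571, -0.0, 1.143]
ft_force: [0.4, 1.0, -2.9]
width: 0.279
```

```bash
python3 - <<'E'
from h import *
grab('wrist','w2');grab('top','t2');grab('scene','s2')
s=telemetry.state();print({k:np.round(s[k],4) for k in('time','tool_pos','tool_rot','ft_force','torque','width')})
im=[]
c=cv2.imread('pics/s2.png')[180:300,230:350];cv2.imwrite('pics/s2c.png',cv2.resize(cv2.convertScaleAbs(c,alpha=1.8),None,fx=5,fy=5,interpolation=cv2.INTER_CUBIC))
E
```

```text
{'time': np.float64(5.175), 'tool_pos': array([ 0.5064, -0.0138,  0.1579]), 'tool_rot': array([-1.5708,  0.    ,  1.1425]), 'ft_force': array([-0.0823,  0.8575, -2.8801]), 'torque': array([ 0.0346, -0.022 , -0.0029]), 'width': np.float64(0.2817)}
```

View pics/w2.png

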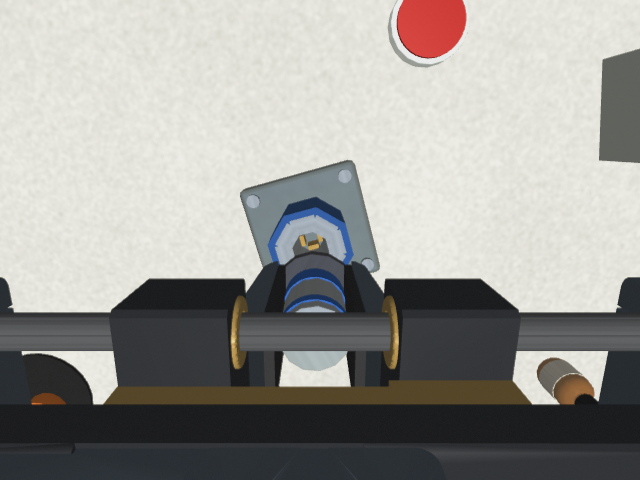

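View pics/s2c.png

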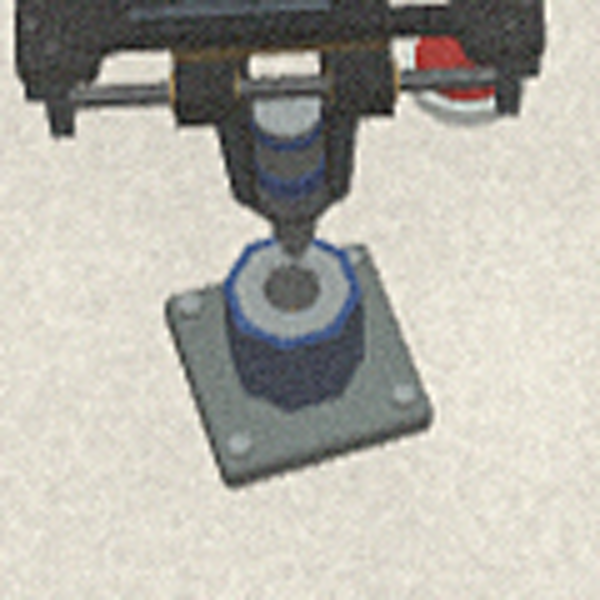

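View pics/t2.png

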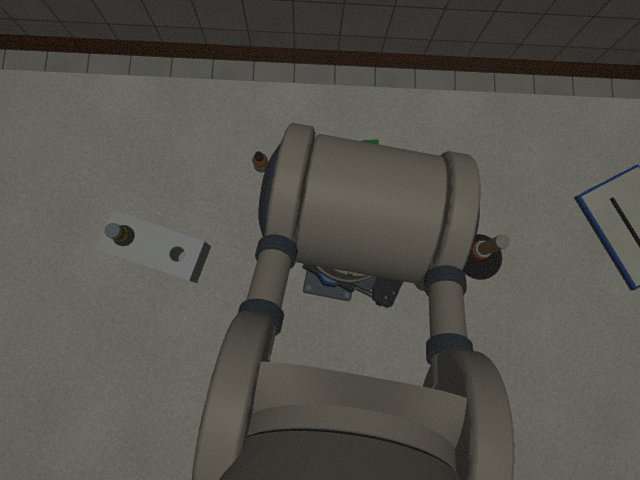

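```bash
python3 - <<'E'
from h import *
d=load('s2');w=load('w2')
def proj(d,p): return cv2.projectPoints(np.array([p],float),d['rvec'],d['tvec'],d['intrinsics'],None)[0].ravel().round(1)
print('tip',(proj(d,[.5064,-.0138,.095])-[230,180])*5,'top',(proj(d,[.5064,-.0138,.197])-[230,180])*5,'mouth',(proj(d,[.5065,-.0145,.07])-[230,180])*5)
print('scene mouth', world(d,230+292/5-.4,180+287/5-.4,.07).round(4))
print('wrist mouth',proj(w,[.5065,-.0145,.07]),'top',proj(w,[.5064,-.0138,.197]),'collar u',proj(w,[.5064,-.0138,.145]))
for n,dd,r in [('s',d,(225,355,180,300)),('w',w,(200,420,180,400))]:
    P=np.array([world(dd,u,v) for v in range(r[2],r[3]) for u in range(r[0],r[1])])
    m=(np.hypot(P[:,0]-.5065,P[:,1]+.0145)<.035)&(abs(P[:,2]-.07)<.003);q=P[m]
    (x,y),rr=cv2.minEnclosingCircle(q[:,:2].astype(np.float32));print(n,m.sum(),x,y,rr)
    m=(np.hypot(P[:,0]-.5065,P[:,1]+.0145)<.014)&(abs(P[:,2]-.197)<.004);q=P[m]
    if m.sum()>5:
        (x,y),rr=cv2.minEnclosingCircle(q[:,:2].astype(np.float32));print('top',m.sum(),x,y,rr,q.mean(0))
c=cv2.imread('pics/w2.png')[190:390,230:390];cv2.imwrite('pics/w2c.png',cv2.resize(c,None,fx=3,fy=3,interpolation=cv2.INTER_CUBIC))
E
```

```text
tip [294.5 253. ] top [285. 105.] mouth [295.  286.5]
scene mouth [ 0.5048 -0.016   0.07  ]
wrist mouth [313.5 248. ] top [314.2 337.4] collar u [314.3 286.8]
s 358 0.5062589645385742 -0.017020076513290405 0.029291445389389992
top 101 0.5076238512992859 -0.015521455556154251 0.012907455675303936 [ 0.51057405 -0.01645531  0.19640102]
w 2762 0.5059366822242737 -0.016238711774349213 0.028322752565145493
top 1321 0.5065174102783203 -0.014573298394680023 0.013966953381896019 [ 0.50897603 -0.0149736   0.1967834 ]
```

View pics/w2c.png

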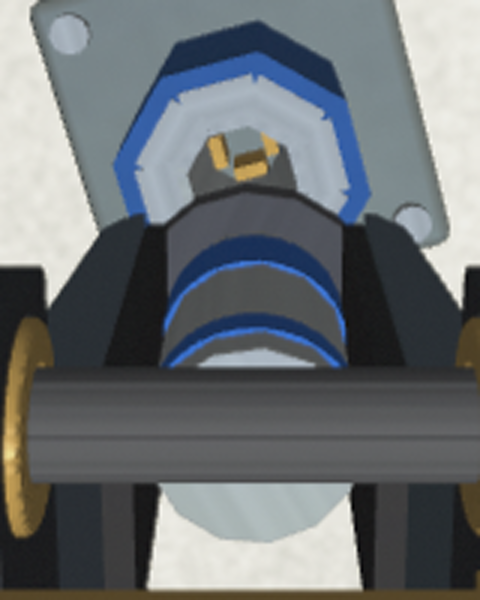

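carry_out(offset=[[-0.7,-1.3,0],[-0.7,-1.3,-10],[-0.7,-1.3,-18],[-0.7,-1.3,-25],[-0.7,-1.3,-32],[-0.7,-1.3,-40],[-0.7,-1.3,-46],[-0.7,-1.3,-52],[-0.7,-1.3,-56],[-0.7,-1.3,-59],[-0.7,-1.3,-60],[-0.7,-1.3,-60]], rotation=[[0,0,0],[0,0,0],[0,0,0],[0,0,0],[0,0,0],[0,0,0],[0,0,0],[0,0,0],[0,0,0],[0,0,0],[0,0,0],[0,0,0]], gripper=[0.1,0.1,0.1,0.1,0.1,0.1,0.1,0.1,0.1,0.1,0.1,0.1])

```text
time: 6.68
tool_pos: [0.5057, -0.0154, 0.098]
tool_rot: [-1.571, -0.0, 1.142]
ft_force: [0.2, 0.0, -3.4]
width: 0.278
```

```bash
python3 - <<'E'
from h import *
s=telemetry.state();print({k:np.round(s[k],4) for k in('time','tool_pos','tool_rot','ft_force','torque','width')})
E
```

```text
{'time': np.float64(6.675), 'tool_pos': array([ 0.5057, -0.0154,  0.098 ]), 'tool_rot': array([-1.5709, -0.    ,  1.142 ]), 'ft_force': array([ 0.2023,  0.0117, -3.4446]), 'torque': array([ 0.0001,  0.042 , -0.0169]), 'width': np.float64(0.2779)}
```

carry_out(offset=[[0,0,-1],[0,0,-2],[0,0,-2.5],[0,0,-2.5]], rotation=[[0,0,0],[0,0,0],[0,0,0],[0,0,0]], gripper=[0.1,0.1,0.1,0.1])

```text
time: 7.18
tool_pos: [0.5057, -0.0154, 0.0954]
tool_rot: [-1.571, 0.0, 1.142]
ft_force: [-0.6, -1.5, -2.1]
width: 0.275
```

carry_out(offset=[[0,0,-0.5],[0,0,-1],[0,0,-1],[0,0,-1]], rotation=[[0,0,0],[0,0,0],[0,0,0],[0,0,0]], gripper=[0.1,0.1,0.1,0.1])

```text
time: 7.68
tool_pos: [0.5057, -0.0154, 0.0944]
tool_rot: [-1.571, 0.0, 1.142]
ft_force: [0.5, -1.8, -1.3]
width: 0.28
```

carry_out(offset=[[0,0,0],[0,0,0],[0,0,0],[0,0,0],[0,0,0],[0,0,30],[0,0,80],[0,0,130],[0,0,140],[0,0,140]], rotation=[[0,0,0],[0,0,0],[0,0,0],[0,0,0],[0,0,0],[0,0,0],[0,0,0],[0,0,0],[0,0,0],[0,0,0]], gripper=[0.4,0.6,0.8,1,1,1,1,1,1,1])

```text
time: 8.93
tool_pos: [0.5057, -0.0154, 0.2345]
tool_rot: [-1.572, -0.0, 1.142]
ft_force: [0.3, -0.3, -0.3]
width: 1.002
```

```bash
python3 - <<'E'
from h import *
s=telemetry.state();print({k:np.round(s[k],4) for k in('time','tool_pos','tool_rot','ft_force','torque','width')})
w=grab('wrist','w3');d=grab('scene','s3')
for n,dd,r in [('s',d,(225,355,170,300)),('w',w,(200,420,180,400))]:
    P=np.array([world(dd,u,v) for v in range(r[2],r[3]) for u in range(r[0],r[1])])
    m=(np.hypot(P[:,0]-.5060,P[:,1]+.0155)<.018)&(abs(P[:,2]-.132)<.006);q=P[m]
    (x,y),rr=cv2.minEnclosingCircle(q[:,:2].astype(np.float32));print(n,m.sum(),x,y,rr,np.median(q[:,2]),q.mean(0))
c=cv2.imread('pics/s3.png')[180:300,230:350];cv2.imwrite('pics/s3c.png',cv2.resize(cv2.convertScaleAbs(c,alpha=1.8),None,fx=5,fy=5,interpolation=cv2.INTER_CUBIC))
E
```

```text
{'time': np.float64(8.925), 'tool_pos': array([ 0.5057, -0.0154,  0.2345]), 'tool_rot': array([-1.5716e+00, -2.0000e-04,  1.1420e+00]), 'ft_force': array([ 0.2714, -0.2894, -0.2905]), 'torque': array([ 0.0224,  0.0055, -0.0323]), 'width': np.float64(1.0021)}
s 140 0.5077289938926697 -0.015077883377671242 0.01397981308400631 0.13174048810229327 [ 0.50815288 -0.01544489  0.13148661]
w 1128 0.505879282951355 -0.014239156618714333 0.013465284369885921 0.13242115168938726 [ 0.50505107 -0.01392119  0.13209597]
```

View pics/w3.png

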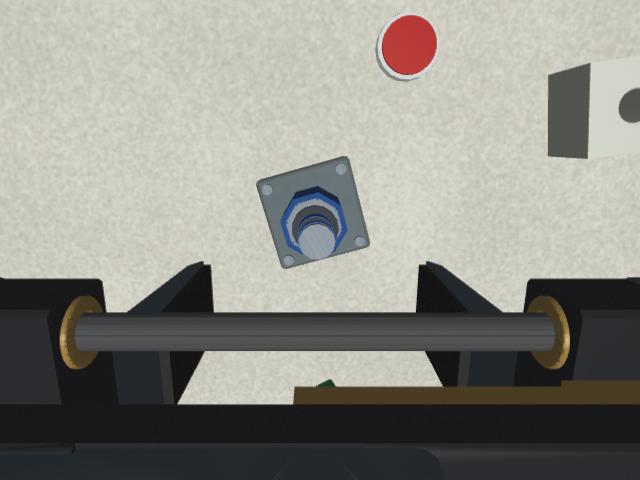

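View pics/s3c.png

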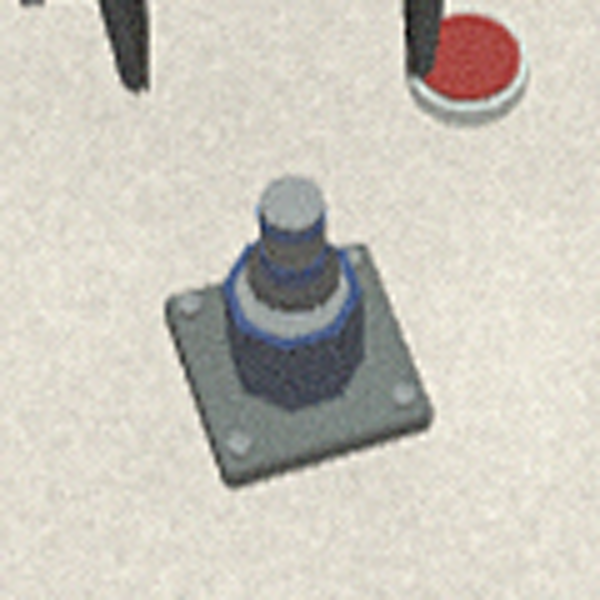

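carry_out(offset=[[10,-50,0],[22,-110,-10],[33,-170,-20],[43,-225,-30],[52,-270,-35],[55,-288,-35],[55,-288,-35],[55,-288,-35],[55,-288,-35]], rotation=[[0,0,0],[0,0,0],[0,0,0],[0,0,0],[0,0,0],[0,0,0],[0,0,0],[0,0,0],[0,0,0]], gripper=[1,1,1,1,1,1,1,1,1])

```text
time: 10.15
tool_pos: [0.5606, -0.3021, 0.1995]
tool_rot: [-1.571, -0.0, 1.143]
ft_force: [-0.8, 0.0, -0.1]
width: 0.998
```

```bash
python3 - <<'E'
from h import *
s=telemetry.state();print({k:np.round(s[k],4) for k in('time','tool_pos','tool_rot','ft_force','torque','width')})
w=grab('wrist','w4')
P=np.array([world(w,u,v) for v in range(150,400) for u in range(150,480)])
m=(np.hypot(P[:,0]-.5606,P[:,1]+.304)<.03)&(abs(P[:,2]-.110)<.004);q=P[m]
(x,y),rr=cv2.minEnclosingCircle(q[:,:2].astype(np.float32));print(m.sum(),x,y,rr,np.median(q[:,2]),q.mean(0))
E
```

```text
{'time': np.float64(10.15), 'tool_pos': array([ 0.5606, -0.3021,  0.1995]), 'tool_rot': array([-1.5706e+00, -1.0000e-04,  1.1433e+00]), 'ft_force': array([-0.8494,  0.0374, -0.1025]), 'torque': array([-0.0172, -0.0632,  0.0168]), 'width': np.float64(0.9975)}
1111 0.5603136420249939 -0.30611157417297363 0.012783162295818329 0.11002039304870737 [ 0.55989534 -0.30597849  0.10996772]
```

View pics/w4.png

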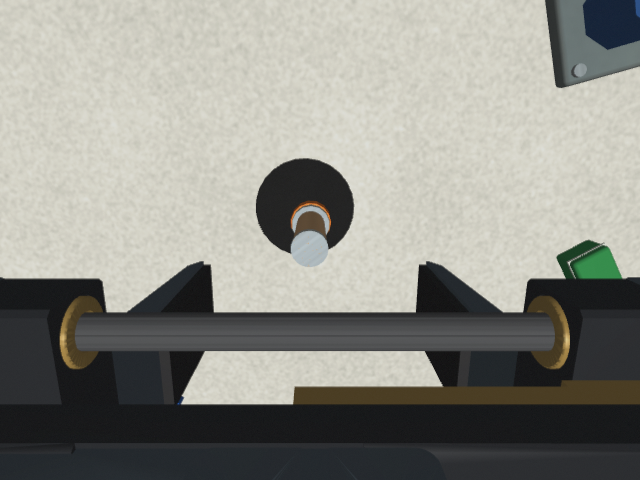

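carry_out(offset=[[0,-1.5,-50],[0,-1.5,-95],[0,-1.5,-125],[0,-1.5,-140],[0,-1.5,-144.5],[0,-1.5,-144.5],[0,-1.5,-144.5],[0,-1.5,-144.5],[0,-1.5,-144.5],[0,-1.5,-144.5],[0,-1.5,-144.5],[0,-1.5,-144.5],[0,-1.5,-144.5],[0,-1.5,-144.5]], rotation=[[0,0,0],[0,0,0],[0,0,0],[0,0,0],[0,0,0],[0,0,0],[0,0,0],[0,0,0],[0,0,0],[0,0,0],[0,0,0],[0,0,0],[0,0,0],[0,0,0]], gripper=[1,1,1,1,1,1,0.1,0.1,0.1,0.1,0.1,0.1,0.1,0.1])

```text
time: 11.95
tool_pos: [0.5606, -0.3049, 0.0548]
tool_rot: [-1.571, 0.0, 1.142]
ft_force: [0.5, -0.8, 0.1]
width: 0.257
```

carry_out(offset=[[0,0,15],[0,0,50],[0,0,105],[0,0,145],[0,0,155],[-10,50,155],[-21,110,155],[-32,170,155],[-43,230,155],[-52,275,155],[-55,288,155],[-55,290,155],[-55,290,155],[-55,290,155],[-55,290,155]], rotation=[[0,0,0],[0,0,0],[0,0,0],[0,0,0],[0,0,0],[0,0,0],[0,0,0],[0,0,0],[0,0,0],[0,0,0],[0,0,0],[0,0,0],[0,0,0],[0,0,0],[0,0,0]], gripper=[0.1,0.1,0.1,0.1,0.1,0.1,0.1,0.1,0.1,0.1,0.1,0.1,0.1,0.1,0.1])

```text
time: 13.82
tool_pos: [0.5058, -0.0156, 0.2098]
tool_rot: [-1.571, 0.0, 1.141]
ft_force: [-0.5, 0.0, -2.3]
width: 0.262
```

```bash
python3 - <<'E'
from h import *
s=telemetry.state();print({k:np.round(s[k],4) for k in('time','tool_pos','tool_rot','ft_force','torque','width')})
w=grab('wrist','w5');d=grab('scene','s5')
c=cv2.imread('pics/s5.png')[170:290,230:350];a=cv2.resize(cv2.convertScaleAbs(c,alpha=1.8),None,fx=4,fy=4,interpolation=cv2.INTER_CUBIC)
b=cv2.imread('pics/w5.png')[180:400,220:400]; b=cv2.resize(b,(393,480))
cv2.imwrite('pics/m5.png',np.hstack([a,b])[:,:800])
E
```

```text
{'time': np.float64(13.825), 'tool_pos': array([ 0.5058, -0.0156,  0.2098]), 'tool_rot': array([-1.5708e+00,  1.0000e-04,  1.1410e+00]), 'ft_force': array([-0.5052,  0.0287, -2.2868]), 'torque': array([-0.0471, -0.0157,  0.0277]), 'width': np.float64(0.2617)}
```

View pics/m5.png

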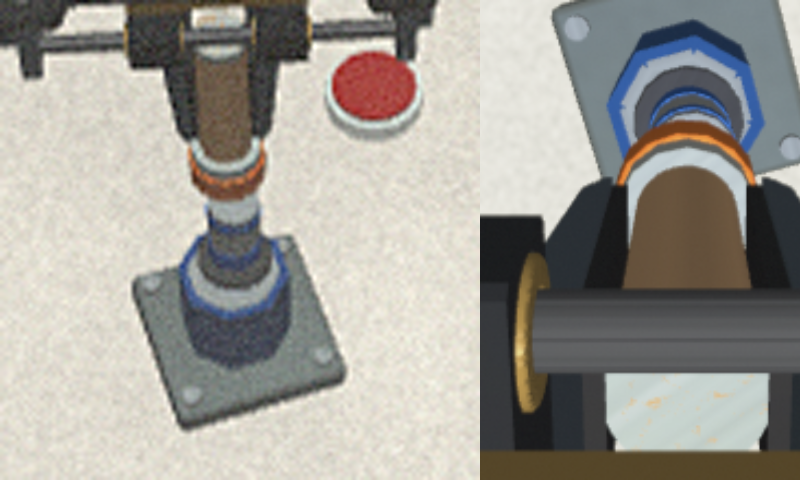

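carry_out(offset=[[0,0,-12],[0,0,-20],[0,0,-24],[0,0,-26],[0,0,-27],[0,0,-28],[0,0,-29]], rotation=[[0,0,0],[0,0,0],[0,0,0],[0,0,0],[0,0,0],[0,0,0],[0,0,0]], gripper=[0.1,0.1,0.1,0.1,0.1,0.1,0.1])

```text
time: 14.8
tool_pos: [0.5063, -0.0151, 0.1816]
tool_rot: [-1.573, -0.0, 1.142]
ft_force: [0.2, -1.2, 10.3]
width: 0.26
```

carry_out(offset=[[0,0,-1],[0,0,-2]], rotation=[[0,0,0],[0,0,0]], gripper=[0.1,0.1])

```text
time: 15.05
tool_pos: [0.5057, -0.0149, 0.179]
tool_rot: [-1.571, -0.0, 1.142]
ft_force: [0.2, -0.3, -1.7]
width: 0.258
```

carry_out(offset=[[0,0,8],[0,0,20],[0,0,22],[0,0,22]], rotation=[[0,0,0],[0,0,0],[0,0,0],[0,0,0]], gripper=[0.1,0.1,0.1,0.1])

```text
time: 15.55
tool_pos: [0.5058, -0.0149, 0.2012]
tool_rot: [-1.571, -0.0, 1.142]
ft_force: [-0.2, 0.0, -1.3]
width: 0.259
```

```bash
python3 - <<'E'
from h import *
s=telemetry.state();print({k:np.round(s[k],4) for k in('time','tool_pos','tool_rot','ft_force','torque','width')})
w=grab('wrist','w6');d=grab('scene','s6')
c=cv2.imread('pics/s6.png')[170:290,230:350];a=cv2.resize(cv2.convertScaleAbs(c,alpha=1.8),None,fx=4,fy=4,interpolation=cv2.INTER_CUBIC)
b=cv2.imread('pics/w6.png')[180:400,220:400]; b=cv2.resize(b,(393,480))
cv2.imwrite('pics/m6.png',np.hstack([a,b])[:,:800])
E
```

```text
{'time': np.float64(15.55), 'tool_pos': array([ 0.5058, -0.0149,  0.2012]), 'tool_rot': array([-1.5714e+00, -2.0000e-04,  1.1420e+00]), 'ft_force': array([-0.2072,  0.0093, -1.272 ]), 'torque': array([ 0.0337, -0.0176, -0.0107]), 'width': np.float64(0.2593)}
```

View pics/m6.png

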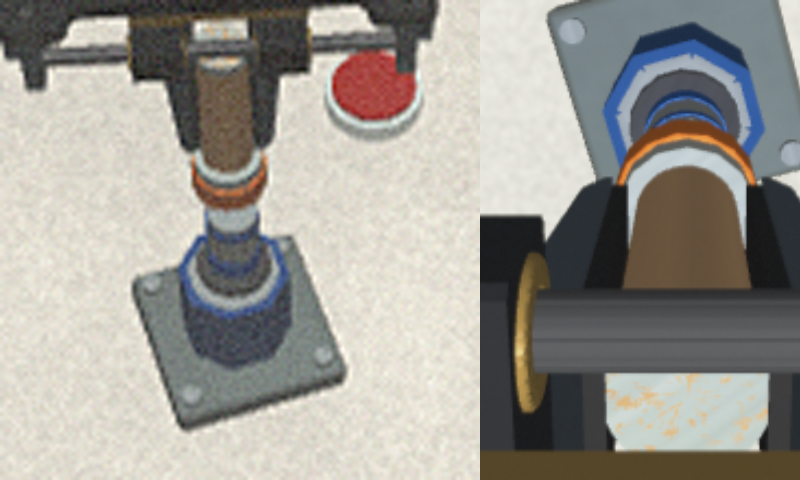

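```bash
python3 - <<'E'
from h import *
for t in ('w5','w6','s5','s6'):
    w=load(t)
    r=(220,400,150,280) if t[0]=='w' else (230,350,170,290)
    P=np.array([world(w,u,v) for v in range(r[2],r[3]) for u in range(r[0],r[1])])
    R=np.hypot(P[:,0]-.506,P[:,1]+.0152)
    m=(R>14)&(R<18.5e-3+0)&(P[:,2]>.07) if 0 else (R>.0145)&(R<.018)&(P[:,2]>.073)&(P[:,2]<.095)
    h=np.histogram(P[m][:,2],bins=np.arange(.073,.096,.001));print(t,m.sum(),h[0])
    m=(R>.021)&(R<.027)&(abs(P[:,2]-.07)<.004);print(' rim',np.median(P[m][:,2]).round(4))
E
```

```text
w5 383 [  0   0   0   0   0   0   0   0   0   0   0   8 106 173  91   5   0   0
   0   0   0   0   0]
 rim 0.0702
w6 378 [  0   0   2   3   6  10  80 182  85  10   0   0   0   0   0   0   0   0
   0   0   0   0   0]
 rim 0.0702
s5 61 [ 2  0  0  0  0  0  0  2  0  0  3  4 13 15 13  6  2  1  0  0  0  0  0]
 rim 0.0698
s6 56 [ 1  1  0  2  3  9 12 13  6  2  3  0  0  1  0  1  0  0  0  1  0  1  0]
 rim 0.0699
```

carry_out(offset=[[0,0,-12],[0,0,-19],[0,0,-22],[0,0,-23],[0,0,-23.7],[0,0,-24.3]], rotation=[[0,0,0],[0,0,0],[0,0,0],[0,0,0],[0,0,0],[0,0,0]], gripper=[0.1,0.1,0.1,0.1,0.1,0.1])

```text
time: 16.4
tool_pos: [0.5059, -0.015, 0.1769]
tool_rot: [-1.571, -0.0, 1.142]
ft_force: [-0.2, 0.1, 4.3]
width: 0.261
```

carry_out(offset=[[0,0,-0.4],[0,0,-0.4]], rotation=[[0,0,0],[0,0,0]], gripper=[0.1,0.1])

```text
time: 16.65
tool_pos: [0.506, -0.015, 0.1766]
tool_rot: [-1.572, -0.0, 1.142]
ft_force: [-0.5, -1.1, 6.1]
width: 0.259
```

carry_out(offset=[[0,0,8],[0,0,20],[0,0,23],[0,0,23],[0,0,12],[0,0,5],[0,0,2],[0,0,0.5],[0,0,-0.5],[0,0,-1]], rotation=[[0,0,0],[0,0,0],[0,0,0],[0,0,0],[0,0,0],[0,0,0],[0,0,0],[0,0,0],[0,0,0],[0,0,0]], gripper=[0.1,0.1,0.1,0.1,0.1,0.1,0.1,0.1,0.1,0.1])

```text
time: 17.9
tool_pos: [0.506, -0.0151, 0.1758]
tool_rot: [-1.572, 0.0, 1.142]
ft_force: [-2.3, -1.1, 9.9]
width: 0.26
```

carry_out(offset=[[0,0,-0.5],[0,0,-0.5]], rotation=[[0,0,0],[0,0,0]], gripper=[0.1,0.1])

```text
time: 18.15
tool_pos: [0.506, -0.0151, 0.1754]
tool_rot: [-1.572, 0.0, 1.142]
ft_force: [-3.1, -1.2, 9.9]
width: 0.259
```

carry_out(offset=[[0,0,-0.5],[0,0,-0.5]], rotation=[[0,0,0],[0,0,0]], gripper=[0.1,0.1])

```text
time: 18.4
tool_pos: [0.506, -0.0152, 0.1751]
tool_rot: [-1.572, 0.0, 1.142]
ft_force: [-4.4, -1.9, 12.5]
width: 0.256
```

carry_out(offset=[[0,0,-0.5],[0,0,-0.5]], rotation=[[0,0,0],[0,0,0]], gripper=[0.1,0.1])

```text
time: 18.65
tool_pos: [0.5061, -0.0152, 0.1747]
tool_rot: [-1.572, 0.0, 1.142]
ft_force: [-2.5, -1.2, 14.7]
width: 0.26
```

carry_out(offset=[[0,0,-0.5],[0,0,-0.5]], rotation=[[0,0,0],[0,0,0]], gripper=[0.1,0.1])

```text
time: 18.9
tool_pos: [0.5062, -0.0152, 0.1744]
tool_rot: [-1.573, 0.0, 1.142]
ft_force: [-4.3, -2.0, 18.8]
width: 0.26
```

```bash
cat > col.py <<'E'
from h import *
import sys
s=telemetry.state();print({k:np.round(s[k],4) for k in('time','tool_pos','tool_rot','ft_force','torque','width')})
t=sys.argv[1]
w=grab('wrist',t)
P=np.array([world(w,u,v) for v in range(150,280) for u in range(220,400)])
R=np.hypot(P[:,0]-.506,P[:,1]+.0152)
m=(R>.0145)&(R<.018)&(P[:,2]>.074)&(P[:,2]<.095)
h=np.histogram(P[m][:,2],bins=np.arange(.074,.091,.001));print(t,m.sum(),h[0],np.median(P[m][:,2]))
m=(R>.021)&(R<.027)&(abs(P[:,2]-.07)<.004);print(' rim',np.median(P[m][:,2]).round(4))
E
python3 col.py w7
```

```text
{'time': np.float64(18.9), 'tool_pos': array([ 0.5062, -0.0152,  0.1744]), 'tool_rot': array([-1.5726,  0.    ,  1.1421]), 'ft_force': array([-4.2596, -2.0291, 18.7606]), 'torque': array([-0.4708,  1.1711,  0.0244]), 'width': np.float64(0.2603)}
w7 392 [  2   9  10  22 114 170  63   2   0   0   0   0   0   0   0   0] 0.0792349587251501
 rim 0.0702
```

carry_out(offset=[[0,0,8],[0,0,20],[0,0,25],[0,0,25]], rotation=[[0,0,0],[0,0,0],[0,0,0],[0,0,0]], gripper=[0.1,0.1,0.1,0.1])

```text
time: 19.45
tool_pos: [0.5059, -0.0149, 0.1986]
tool_rot: [-1.572, -0.0, 1.142]
ft_force: [-0.4, -0.7, -1.7]
width: 0.257
```

```bash
python3 col.py w8
```

```text
{'time': np.float64(19.45), 'tool_pos': array([ 0.5059, -0.0149,  0.1986]), 'tool_rot': array([-1.5716e+00, -3.0000e-04,  1.1420e+00]), 'ft_force': array([-0.351 , -0.7405, -1.7246]), 'torque': array([ 0.0179,  0.0035, -0.0122]), 'width': np.float64(0.257)}
w8 375 [  3   6   9  15 103 177  57   5   0   0   0   0   0   0   0   0] 0.07929066841594073
 rim 0.0702
```

View pics/w8.png

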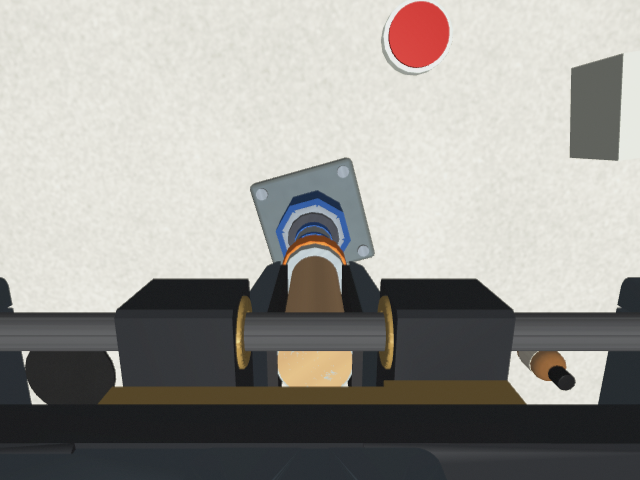

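carry_out(offset=[[0,0,-12],[0,0,-19],[0,0,-22],[0,0,-23],[0,0,-23.7],[0,0,-24.4],[0,0,-25],[0,0,-25]], rotation=[[0,0,0],[0,0,0],[0,0,0],[0,0,0],[0,0,0],[0,0,0],[0,0,0],[0,0,0]], gripper=[0.1,0.1,0.1,0.1,0.1,0.1,0.1,0.1])

```text
time: 20.5
tool_pos: [0.5058, -0.015, 0.1741]
tool_rot: [-1.572, 0.0, 1.142]
ft_force: [-5.5, -1.0, 19.1]
width: 0.259
```

carry_out(offset=[[0,0,8],[0,0,30],[0,0,40],[8,-50,40],[18,-110,40],[28,-170,40],[38,-230,40],[45,-275,40],[47,-290,30],[47,-290,-20],[47,-290,-65],[47,-290,-95],[47,-290,-109],[47,-290,-114],[47,-290,-116],[47,-290,-116]], rotation=[[0,0,0],[0,0,0],[0,0,0],[0,0,0],[0,0,0],[0,0,0],[0,0,0],[0,0,0],[0,0,0],[0,0,0],[0,0,0],[0,0,0],[0,0,0],[0,0,0],[0,0,0],[0,0,0]], gripper=[0.1,0.1,0.1,0.1,0.1,0.1,0.1,0.1,0.1,0.1,0.1,0.1,0.1,0.1,0.1,0.1])

```text
time: 22.5
tool_pos: [0.5531, -0.3051, 0.0581]
tool_rot: [-1.572, 0.0, 1.142]
ft_force: [-0.1, -0.2, -0.6]
width: 0.254
```

```bash
python3 - <<'E'
from h import *
grab('wrist','w9');grab('scene','s9')
c=cv2.imread('pics/s9.png')[260:380,100:240];cv2.imwrite('pics/s9c.png',cv2.resize(cv2.convertScaleAbs(c,alpha=1.8),None,fx=4,fy=4,interpolation=cv2.INTER_CUBIC))
E
```

```text
(no output)
```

View pics/s9c.png

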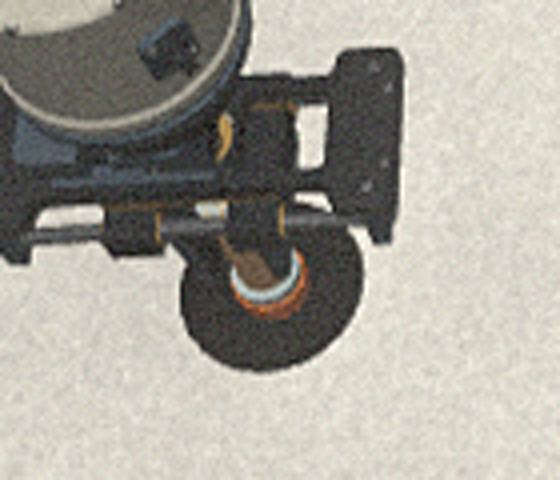

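carry_out(offset=[[0,0,-1],[0,0,-1],[0,0,-1]], rotation=[[0,0,0],[0,0,0],[0,0,0]], gripper=[0.1,0.1,0.1])

```text
time: 22.98
tool_pos: [0.5526, -0.3049, 0.0563]
tool_rot: [-1.571, 0.0, 1.142]
ft_force: [-0.4, 0.3, -1.9]
width: 0.254
```

carry_out(offset=[[0,0,-0.7],[0,0,-1.2],[0,0,-1.2],[0,0,-1.2]], rotation=[[0,0,0],[0,0,0],[0,0,0],[0,0,0]], gripper=[0.1,0.1,0.1,0.1])

```text
time: 23.48
tool_pos: [0.5527, -0.3049, 0.055]
tool_rot: [-1.571, -0.0, 1.142]
ft_force: [-0.7, -0.9, -1.2]
width: 0.259
```

carry_out(offset=[[0,0,-0.4],[0,0,-0.4],[0,0,-0.4]], rotation=[[0,0,0],[0,0,0],[0,0,0]], gripper=[0.1,0.1,0.1])

```text
time: 23.85
tool_pos: [0.5527, -0.3049, 0.0547]
tool_rot: [-1.571, 0.0, 1.142]
ft_force: [-0.2, 0.4, -0.2]
width: 0.256
```

carry_out(offset=[[0,0,0],[0,0,0],[0,0,0],[0,0,0],[0,0,0],[0,0,0],[0,0,20],[0,0,60],[0,0,110],[0,0,150],[0,0,160],[0,0,160]], rotation=[[0,0,0],[0,0,0],[0,0,0],[0,0,0],[0,0,0],[0,0,0],[0,0,0],[0,0,0],[0,0,0],[0,0,0],[0,0,0],[0,0,0]], gripper=[0.35,0.5,0.7,1,1,1,1,1,1,1,1,1])

```text
time: 25.35
tool_pos: [0.5527, -0.3049, 0.2147]
tool_rot: [-1.571, 0.0, 1.142]
ft_force: [-0.0, 0.1, -0.3]
width: 0.999
```

```bash
python3 - <<'E'
from h import *
w=grab('wrist','w10');d=grab('scene','s10');t=grab('top','t10')
c=cv2.imread('pics/s10.png')[160:380,100:400];cv2.imwrite('pics/s10c.png',cv2.resize(cv2.convertScaleAbs(c,alpha=1.8),None,fx=2.6,fy=2.6,interpolation=cv2.INTER_CUBIC))
P=np.array([world(w,u,v) for v in range(100,400) for u in range(100,500)])
m=(np.hypot(P[:,0]-.5527,P[:,1]+.305)<.03)&(abs(P[:,2]-.110)<.005);q=P[m]
print(m.sum(),cv2.minEnclosingCircle(q[:,:2].astype(np.float32)),np.median(q[:,2]))
for dd,r in((d,(230,350,170,300)),(t,(280,390,210,320))):
    P=np.array([world(dd,u,v) for v in range(r[2],r[3]) for u in range(r[0],r[1])])
    R=np.hypot(P[:,0]-.506,P[:,1]+.0152)
    m=(R>.0145)&(R<.018)&(P[:,2]>.074)&(P[:,2]<.095);n=(R>.021)&(R<.027)&(abs(P[:,2]-.07)<.004);o=(R<.012)&(P[:,2]>.11)
    print(m.sum(),o.sum(),[np.median(P[k][:,2]).round(4) if k.any() else None for k in (m,n,o)])
E
```

```text
1009 ((0.5527013540267944, -0.3052977919578552), 0.01266753301024437) 0.10997732131326715
77 96 [np.float64(0.0795), np.float64(0.0701), np.float64(0.1246)]
0 0 [None, None, None]
```

View pics/s10c.png

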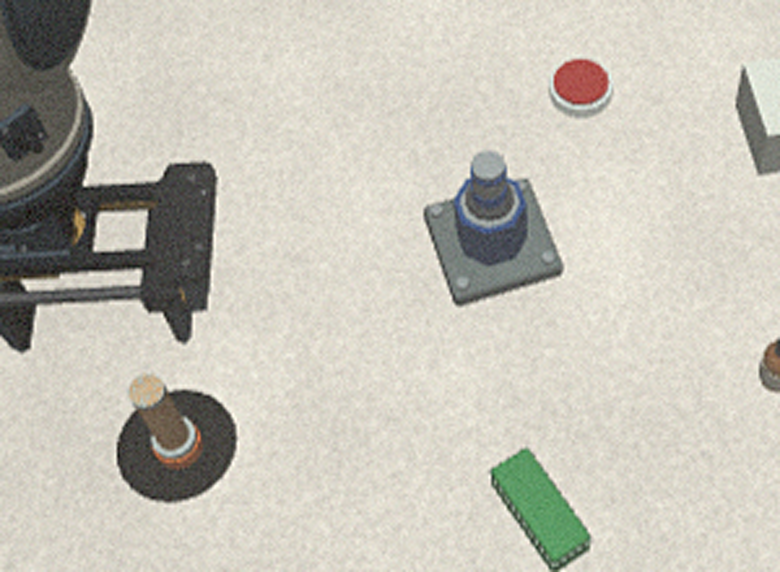

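View pics/w10.png

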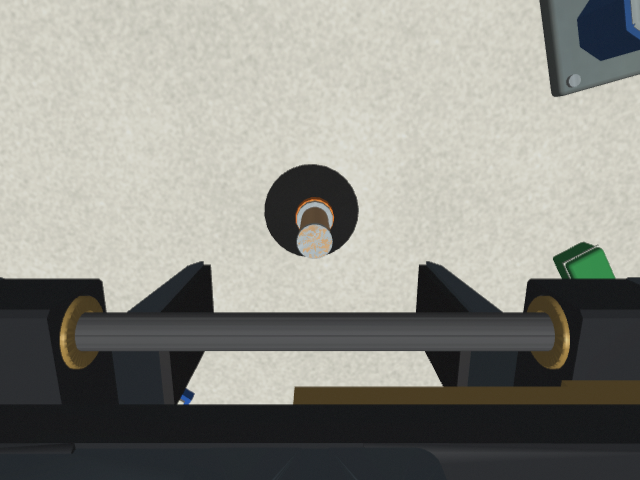

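```bash
python3 -c "
from station import job
print(job.finish_job())"
```

```text
the job is handed in; nothing more can be done
None
```

I seated the blue-banded arbor with the tapper, stood the tapper back on its pad and handed the job in at about 25.5 s. It returned no verdict.

**Setting the arbor:** I took it from the rack and let go of it in the bore with its collar about 10 mm proud. The camera showed it standing before the first tap.

**Taps:** I made four taps, lifting about 20 mm clear between them. Forces are wrist readings corrected for the tapper's weight:

| Tap | Force (N) | Collar above mouth after, by camera (mm) |
|---|---|---|
| 1 | about 13 | about 4.4 |
| 2 | about 8 | not measured |
| 3 | about 21 | about 3.0 |
| 4 | about 21, at the same depth as tap 3, a solid stop | 2.5 to 3.4 |

The first tap drove the arbor further than I intended, about 6 mm in one slip.

**Last checks:**
- **Arbor:** the collar height in the final view came out at 2.5 mm from the arbor's top face and about 3.4 mm from the collar's top. They differ by about 1 mm, but both are under the 4.2 mm limit.
- **Tapper:** it stands upright with its top at 110 mm, as it should. It is about 4 mm from the pad's centre.
- **Everything else:** the gripper is clear of everything. I went nowhere near the bottle, slide box, dish or spare arbor. I did not re-measure their positions at the end.

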